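Load an interface bar into the test nest and snap the toggle clamp shut

TASK

Lay the white interface bar between the four guide posts of the test nest, slide it along gently until its end is right up against the steel end stop, and let go of it. Then swing the red handle of the toggle clamp over until it snaps past centre onto its stop and stays there by itself, so that the clamp's rubber foot holds the bar pressed down on the test pins. Do not force anything: never ram the stop or the handle, press the bar down by hand only lightly, and leave the other things on the bench where they are.

Things in the scene. Friction and masses are not known exactly. Their poses are not given: they have to be found in the camera images.
- test_nest: the test nest, fixed; dark grey base plate 258 x 96 mm, its top 15 mm above the bench, carries all parts below. Origin: on the bench straight under the clamp arm's pivot; +x runs level along the nest's middle line from the clamp to the end stop; z up. Plate: x = -90 to 168 mm, y = +-48 mm
- home_point (a point): where the bar's centre lies when it rests on the free float plate with its end against the end stop: nest x = 88, y = 0, z = 39 mm; axes as the nest's
- post_channel (a point): middle of the channel between four tapered steel guide posts (12 mm thick, at nest x = 50 and 126, y = +-20.5 mm; channel 29 mm wide), at the level of the post tops, nest x = 88, z = 47 mm; cones from z = 37 up to 47 mm (5.6 mm thick there) lead in anything less than 4 mm off the middle
- end_stop: dark steel block on the nest, 44 mm wide, its top at z = 42 mm. Origin: foot of the face that the bar's end must touch, nest x = 144, z = 15 mm
- float_plate (a joint): grey sprung plate 100 x 24 mm on which the bar lies, top at z = 30 mm when free; value: how far it is pressed down (m), 0 free, about 0.0025 with the clamp shut, limit 0.0065; spring 8 N per mm
- bar_center (a point): centre of the white interface bar, a loose block 26 x 112 x 18 mm (its x, y, z; long axis y), about 100 g. Either end may go to the stop
- clamp_pivot (a point): pivot of the clamp arm, nest x = 0, z = 52 mm. Open, the arm (18 mm wide) stands upright here, x = -34 to +13 mm, up to z = 150 mm. The clamp's bracket: x = -77 to +10, y = +-13 mm, up to z = 62 mm, with flanges to y = +-30 mm, 18 mm high
- clamp_handle (a joint): angle of the clamp handle against the arm (rad): 0 open (start), 2.97 snapped shut on its stop. Light friction (1 to 3 N at the grip) up to about 2.58, where the rubber foot meets the bar; then it resists, most (6 to 12 N) at about 2.65 to 2.8; centre is at about 2.87; past it the handle drives itself onto the stop
- handle_grip (a point): middle of the red handle grip, round, 17 to 19 mm thick, 78 mm long; its x axis points along the grip to the free end, 37 mm on. Open, it stands up, leaning 18 degrees away from the bar. It swings 1.4 rad in the nest's middle plane, over and down on the side away from the bar, till the handle lies level
- grip_shut (a point): fixed point where the middle of the red grip comes to rest when the clamp is snapped shut on the bar, nest x = -100, z = 62 mm. Way of the grip's middle (nest x, z in mm; lean of the grip from upright): -55, 137 (18 deg); -71, 138 (28 deg); -86, 135 (40 deg); -95, 127 (52 deg); -100, 116 (63 deg); -101, 104 (74 deg); -101, 95 (79 deg); -100, 86 (85 deg); -100, 81 (88 deg); -100, 62 (100 deg)
- clamp_foot (a point): clamp foot: black rubber tip 19 mm across under a spindle at the end of the arm; this point: middle of the tip's underside. Shut, it presses on the middle of the bar's top.
- driver_a: orange screwdriver lying on the bench, 156 mm, not to be disturbed
- driver_b: yellow screwdriver lying on the bench, 136 mm, not to be disturbed
- marker: white marker pen with a red cap lying on the bench, 132 mm, not to be disturbed
- brush: black bristle brush lying on the bench, 130 mm, not to be disturbed
- bnc_adapter: small metal coaxial adapter standing on the bench, 15 x 15 x 30 mm, not to be disturbed

How it is judged:
On the way, in this order (a step that is already met when the one before it is completed fails the run):
1. the bar lies between the guide posts on the float plate with its end within 1.5 mm of the end stop, the clamp still open (x of bar_center in the frame of home_point between -0.0015 and 0.002 m and y of bar_center in the frame of home_point between -0.003 and 0.003 m and angle between the y axis of bar_center and the x axis of home_point, either way round below 0.06 rad and z of bar_center in the frame of home_point between -0.003 and 0.0015 m and value of joint clamp_handle below 1 rad), for 0.3 s.
2. the handle is past centre on its stop and the bar is pressed down (value of joint clamp_handle above 2.93 rad and value of joint float_plate above 0.0018 m), for 0.2 s.
At the end, for the whole second after the job is handed in: the clamp's handle rests past centre on its stop (joint above 2.93) by itself; the foot holds the bar at least 1.8 mm down on the sprung plate; the bar's end is within 2 mm of the end stop, within 3 mm of the middle line and in line with the nest within 0.06 rad (all of step 2 and x of bar_center in the frame of home_point between -0.002 and 0.002 m and y of bar_center in the frame of home_point between -0.003 and 0.003 m and angle between the y axis of bar_center and the x axis of home_point, either way round below 0.06 rad and z of bar_center in the frame of home_point below -0.0015 m and velocity of joint clamp_handle between -0.1 and 0.1 rad/s); the robot touches nothing.
It fails at once if the end stop is pushed with more than 20 N (contact force between end_stop and anything else above 20 N).
It fails at once if the robot pushes the handle with more than 20 N (contact force between any of the fingers, the arm and clamp_handle above 20 N).
It fails at once if the plate is pressed more than 2 mm down (16 N) while the clamp is still open (value of joint float_plate above 0.002 m and value of joint clamp_handle below 2 rad).
It fails at once if a bystander is moved by more than 30 mm (distance of any of driver_a, driver_b, marker, brush, bnc_adapter from where it was at the start of the episode above 0.03 m).
It also fails if it takes over 69 s, if anything falls off the work surface, if the arm or the gripper's body presses on something with over 40 N, if the wrist force passes 120 N, or if a joint passes its speed limit or range.

ROBOT

A 6-joint arm with a two-finger parallel gripper is mounted at the origin on a cart in front of the work surface, level with it; the furniture and walls round the work are solid. World frame = base frame: x ahead of the robot, y to its left, z up, the work surface at z = 0. Lengths are in m, angles in rad, forces in N, time in s.
With the tool pointing down it reaches from about 0.375 to 0.825 m from the base axis. Payload 5.5 kg.
Tool frame: the origin (TCP) lies between the finger pads; the fingertips stand 25 mm ahead of it and the grasp point (between the pads) lies 6 mm ahead of it; z points along the fingers, y is the line along which they close (so a half turn about z gives the same grasp; the last joint's range is limited). The gripper opens to 85 mm and grips with 20 to 120 N. Pads are 22 mm wide; open, the fingers measure 114 mm over their backs; the gripper's body (76 mm by 85 mm) begins 54 mm behind the grasp point. The pads swing forward as they close: fully open they stand 13 mm farther back than shut.
Start: joints at [-1.28, 0.314, -0.047, 1.21, 0, 1.571], TCP at [0.172, -0.575, 0.256] pointing down, gripper open.
Joint ranges: [-2.67, 2.67], [-0.69, 1.73], [-1.03, 1.25], [-2.08, 2.16], [-1.42, 1.45], [-3.14, 3.14]. Speed limits (rad/s): [2.39, 2.39, 3.01, 3.14, 3.14, 3.14].

INTERFACE

Orientations are given as a 3x3 rotation matrix whose columns are the frame's x, y, z axes.
In Python, from plant import telemetry, viewer, close_job gives the robot as it stands.
- The arm moves only by the shell command python3 -m inch 'ROWS' [FORCE]. ROWS is JSON, a list that holds one entry, the list of rows, each a list of 7 numbers: the turn, a rotation vector about the tool's x, y, z in units of 60 degrees (1.0 is 60 degrees), then the shift along the tool's x, y, z in units of 0.4 m (1.0 is 0.4 m), then the finger opening in mm, from 0 to 85.4. A call has 1 to 10 rows; each row is the pose to reach, as a shift and turn from the pose commanded when the call began, along the tool's axes at that moment; what a row does not reach only later rows make up. A row lasts 1/10 s, in which the tool goes at most 50 mm and 8.59 degrees, less where a joint would pass 70% of its speed; a pose out of reach is approached as far as the arm can. A call with a number of a shift or a turn outside -1 to 1 is refused whole. A call with a gripper value outside its range is refused whole. The fingers move at their own pace and stop on an object; FORCE is the grip in N (left out, the last holds). Time passes only in rows, so rows that repeat a pose let the fingers close. It gives the time, the measured TCP pose, the force, the opening and the grip force at its end, in the units of the state.
- telemetry.sense(): the state, without advancing time (a new reading comes with each control period).
- viewer.camera(name): name is "side" or "top"; returns the picture (384x512x3 uint8, blue, green, red); there is no depth.
- viewer.get_calibration(name): a dict with "mtx" (3x3 intrinsics, pixels), "D" ([k1, k2, p1, p2, k3] as OpenCV has them; the pictures are not rectified), "R" (3x3) and "t" (3): a world point X has camera coordinates R X + t. Camera axes: x right, y down, z forward; pixel columns grow to the right and rows downward; lengths in m; the calibration is good to about 2 mm. A picture is of the moment at which its call begins. get_calibration takes no time and is no camera call.
- close_job(): hands the job in; it is judged then, once.
Trained networks look in the newest picture that a camera, given by its name, has taken for a name from the list of things; names that differ only in an ending like _2 or _b are one class to them, and where a whole thing is asked for, a point or a joint stands for the part that bears it (a point fixed in the world has none). Each returns a list of dicts, best first, with "score" (0 to 1); they miss things now and then, are a little off and sometimes report something else, mostly with a low value. They report only what shows in the picture. A call takes as long as a camera call.
- viewer.boxes_of(camera, label): "location" ([column, row] in pixels, amid what is visible of it).
- viewer.cut_out(camera, label): "mask" (384x512 bool, what is visible of it) and "location" ([column, row] in pixels, amid what is visible of it).
The state is a dict: "time": time; "joint_pos": joint angles; "qvel": joint speeds; "effort": joint torques, N m; "position": TCP position; "eef_rot": TCP orientation; "wrist_force": force on the tool from outside, world axes, zero at the start; "moment": the same for the moment, N m; "opening": finger opening in m; "finger_force": force on a finger pad.
Only numpy, scipy, OpenCV 4.12 (cv2) and the standard library are available. Lean on these libraries where they do the work, as an engineer would, in place of code of your own. Each camera call takes 0.05 s, during which the arm holds its last target. There are 200 camera calls.

## Working session

There is one attempt and no reset: what is moved stays moved. The work goes in short steps, Python scripts to look and compute and a shell command to move; the robot and the scene stay as the last step left them, time stands still between calls to the robot, and variables do not carry over. Pictures are saved under pics/ and viewed, at most 10 in all, crops included, and the job is handed in when it is done.

```bash
ls; mkdir -p pics
python3 - <<'E'
from plant import telemetry, viewer
import cv2, numpy as np
for c in ("top","side"):
    im=viewer.camera(c); cv2.imwrite(f"pics/{c}0.png",im)
    k=viewer.get_calibration(c); R=np.array(k["R"]); print(c,"cam pos",-R.T@np.array(k["t"]),"fwd",R[2], k["mtx"][0][0],k["D"])
    for l in ("test_nest","bar_center","clamp_handle","end_stop","float_plate","clamp_foot","handle_grip","driver_a","driver_b","marker","brush","bnc_adapter"):
        r=viewer.boxes_of(c,l); print(l,[(np.round(x["location"]).tolist(),round(x["score"],2)) for x in r[:3]])
print(telemetry.sense())
E
```

```text
pics
top cam pos [0.32059635 0.08193328 1.17294694] fwd [ 0.1747547  -0.00718484 -0.98458579] 372.9352536056218 [-0.0085913  0.         0.         0.         0.       ]
test_nest [([194.0, 218.0], 0.8), ([242.0, 154.0], 0.51), ([161.0, 221.0], 0.48)]
bar_center [([375.0, 226.0], 0.75), ([193.0, 220.0], 0.33)]
clamp_handle [([168.0, 218.0], 0.65), ([165.0, 220.0], 0.53), ([191.0, 217.0], 0.28)]
end_stop [([227.0, 205.0], 0.56), ([191.0, 216.0], 0.25)]
float_plate [([208.0, 212.0], 0.84), ([196.0, 218.0], 0.39)]
clamp_foot []
handle_grip [([159.0, 222.0], 0.62)]
driver_a [([125.0, 251.0], 0.68), ([112.0, 244.0], 0.59)]
driver_b [([125.0, 251.0], 0.68), ([112.0, 244.0], 0.59)]
marker [([240.0, 159.0], 0.67)]
brush [([349.0, 171.0], 0.71), ([195.0, 217.0], 0.29)]
bnc_adapter []
side cam pos [0.15597609 0.93352023 0.65437428] fwd [ 0.31717527 -0.80325021 -0.50417155] 355.56510031743704 [-0.04335177  0.          0.          0.          0.        ]
test_nest [([250.0, 260.0], 0.64)]
bar_center [([315.0, 169.0], 0.52)]
clamp_handle [([247.0, 246.0], 0.78)]
end_stop [([251.0, 225.0], 0.52)]
f
[... 453 characters left out ...]

       -3.48713847e-05,  1.57080869e+00]), 'qvel': array([-0.00011002,  0.00015907,  0.0006909 ,  0.00077283, -0.00043745,
       -0.00073812]), 'effort': array([-1.74664510e-03, -5.39457679e+01,  3.40049779e+01,  1.23068679e-03,
       -4.27519626e-05,  3.65279007e-06]), 'position': array([ 0.17199423, -0.57482355,  0.25631167]), 'eef_rot': array([[ 9.58032201e-01,  2.86660602e-01, -2.66889148e-05],
       [ 2.86660601e-01, -9.58032201e-01, -3.24504140e-05],
       [-3.48710950e-05,  2.34378812e-05, -9.99999999e-01]]), 'wrist_force': array([ 0.65112212,  0.54600742, -0.77368391]), 'moment': array([ 0.05857527, -0.02144541, -0.02501007]), 'finger_force': 0.0, 'opening': 0.08528571989350406}
```

Run:
```python
import cv2
t=cv2.imread("pics/top0.png"); s=cv2.imread("pics/side0.png")
cv2.imwrite("pics/t1.png",cv2.resize(t[120:300,90:410],None,fx=2.5,fy=2.5,interpolation=cv2.INTER_CUBIC))
cv2.imwrite("pics/s1.png",cv2.resize(s[130:370,160:420],None,fx=2.5,fy=2.5,interpolation=cv2.INTER_CUBIC))
```

```text
(no output)
```

View pics/t1.png

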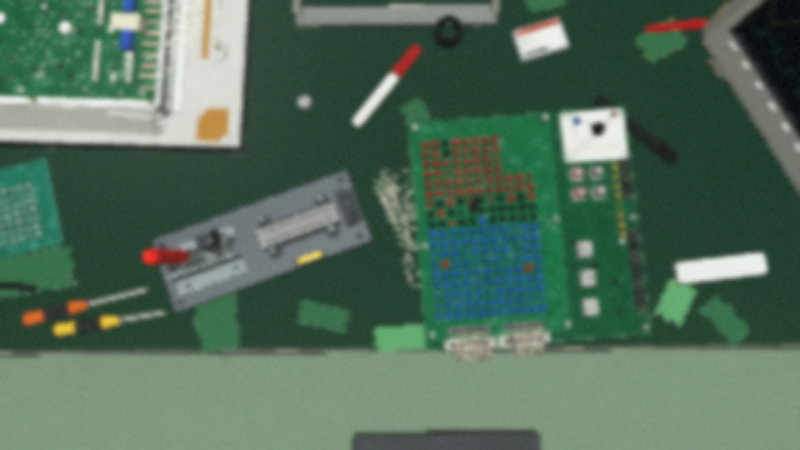

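View pics/s1.png

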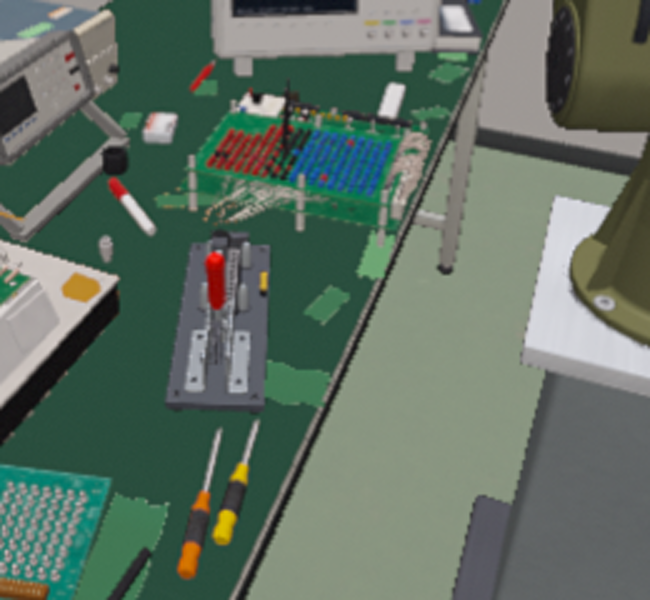

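The top picture shows the nest tilted about 20°, with the clamp on the left (red handle at px (155,222)), the stop on the right (228,201) and the bar at (379,227). The drivers lie to the left of the clamp. I'll fit the poses from the outlines next.

```bash
cat > h.py <<'E'
from plant import telemetry, viewer
import cv2, numpy as np
from scipy.optimize import minimize
CAL={c:{k:np.array(v,float) for k,v in viewer.get_calibration(c).items() if k in("mtx","D","R","t")} for c in("top","side")}
def proj(c,P):
    k=CAL[c]; return cv2.projectPoints(np.array(P,float).reshape(-1,3),cv2.Rodrigues(k["R"])[0],k["t"],k["mtx"],k["D"])[0][:,0]
def ray(c,uv,z):
    k=CAL[c]; n=cv2.undistortPoints(np.array([[uv]],float),k["mtx"],k["D"])[0,0]
    d=k["R"].T@np.array([n[0],n[1],1]); o=-k["R"].T@k["t"]; return o+d*(z-o[2])/d[2]
def tf(p,P):
    a=p[2]; P=np.array(P,float); return np.c_[p[0]+np.cos(a)*P[:,0]-np.sin(a)*P[:,1],p[1]+np.sin(a)*P[:,0]+np.cos(a)*P[:,1],P[:,2]]
def hullmask(c,P):
    m=np.zeros((384*4,512*4),np.uint8); h=cv2.convexHull((proj(c,P)*4+1.5).astype(np.int32)); cv2.fillConvexPoly(m,h,255)
    return cv2.resize(m,(512,384),interpolation=cv2.INTER_AREA).astype(float)/255
def box(x0,x1,y0,y1,z0,z1): return [[x,y,z] for x in(x0,x1) for y in(y0,y1) for z in(z0,z1)]
def fitmask(ms,B,p0):
    f=lambda p:sum(np.abs(hullmask(c,tf(p,B))-m).sum() for c,m in ms.items())
    s=np.array([p0]+[np.array(p0)+d for d in np.diag([.008,.008,.1])])
    r=minimize(f,p0,method="Nelder-Mead",options=dict(initial_simplex=s,xatol=1e-4,fatol=.1)); return r.x,r.fun
E
python3 - <<'E'
from h import *
I={c:cv2.imread(f"pics/{c}0.png") for c in("top","side")}
# bar
ms={}
uv={"top":(379,227),"side":(317,170)}
for c in I:
    g=I[c].min(2).astype(float); u,v=uv[c]; w=g[v-14:v+14,u-26:u+26]
    m=np.zeros(g.shape); hi=np.percentile(w,92); lo=np.percentile(w,25); print(c,hi,lo)
    a=np.clip((g-lo)/(hi-lo),0,1); b=(a>.5).astype(np.uint8); n,L=cv2.connectedComponents(b)
    lab=np.bincount(L[v-3:v+4,u-3:u+4].ravel()).argmax(); k=cv2.dilate((L==lab).astype(np.uint8),np.ones((3,3)))
    ms[c]=a*k; print(c,(L==lab).sum())
B=box(-.013,.013,-.056,.056,0,.018)
p=ray("top",uv["top"],.012); print(p)
p0=[p[0],p[1],.1]
for s in ({"top":ms["top"]},{"side":ms["side"]},ms): print(list(s),fitmask(s,B,p0))
# nest
cor=[(153,240),(347,170),(371,240),(175,312)]
W=np.array([ray("top",(90+u/2.5,120+v/2.5),.015) for u,v in cor]); print(W, [np.linalg.norm(W[i]-W[(i+1)%4]) for i in range(4)])
c4=W.mean(0); d=W[1]-W[0]+W[2]-W[3]; a=np.arctan2(d[1],d[0]); n0=[c4[0]-.039*np.cos(a),c4[1]-.039*np.sin(a),a]; print("n0",n0)
C=np.array([[-.09,.048],[.168,.048],[.168,-.048],[-.09,-.048]])
def cost(p,cams):
    tot=0
    for c in cams:
        g=cv2.GaussianBlur(I[c].astype(np.float32),(0,0),.7)
        for i in range(4):
            A,Bq=C[i],C[(i+1)%4]; t=np.linspace(.06,.94,60)[:,None]; q=A+(Bq-A)*t
            nrm=np.array([Bq[1]-A[1],-(Bq[0]-A[0])]); nrm=nrm/np.linalg.norm(nrm); 
            if nrm@(A+Bq-[.078,0])<0: nrm=-nrm
            e=.004; v=[]
            for sgn in(1,-1):
                z=np.full((60,1),.015); uvp=proj(c,tf(p,np.c_[q+sgn*e*nrm,z])).astype(np.float32)
                v.append(cv2.remap(g,uvp[None,:,0],uvp[None,:,1],cv2.INTER_LINEAR)[0])
            df=np.abs(v[0]-v[1]).sum(1); tot-=np.minimum(df,np.percentile(df,80)).mean()
    return tot
for cams in(["top"],["side"],["top","side"]):
    s=np.array([n0]+[np.array(n0)+d for d in np.diag([.006,.006,.06])])
    r=minimize(cost,n0,args=(cams,),method="Nelder-Mead",options=dict(initial_simplex=s,xatol=1e-5)); print(cams,r.x,r.fun)
for c in I:
    o=cv2.resize(I[c],None,fx=4,fy=4,interpolation=cv2.INTER_CUBIC)
    for q in ([(a,b,.015) for a,b in C],[(.05,.0205,.047),(.126,.0205,.047),(.126,-.0205,.047),(.05,-.0205,.047)],[(.144,.022,.042),(.144,-.022,.042)],[(0,0,.052),(-.055,0,.137),(-.1,0,.062)]):
        cv2.polylines(o,[(proj(c,tf(r.x,q))*4+2).astype(int)],True,(0,255,255),1)
    u,v=proj(c,tf(r.x,[(.04,0,.03)]))[0]; x,y=int(u*4-280),int(v*4-220); cv2.imwrite(f"pics/{c}2.png",o[max(y,0):y+440,max(x,0):x+560])
E
```

```text
top 232.0 35.0
top 328
side 133.0 41.0
side 115
[ 0.42057789 -0.31902732  0.012     ]
['top'] (array([ 0.42129721, -0.31672133,  0.10757218]), np.float64(48.8742908330845))
['side'] (array([ 0.42090612, -0.32185912,  0.09478179]), np.float64(21.838874680306905))
['top', 'side'] (array([ 0.42101732, -0.31812762,  0.09555931]), np.float64(77.23945023606441))
[[0.45966247 0.39165933 0.015     ]
 [0.54705263 0.1500588  0.015     ]
 [0.45783814 0.11977297 0.015     ]
 [0.37035879 0.36105636 0.015     ]] [np.float64(0.256919936689198), np.float64(0.09421493888533189), np.float64(0.2566521156193698), np.float64(0.09440174235480797)]
n0 [np.float64(0.44544864253891625), np.float64(0.292306448605576), np.float64(-1.2233513612171023)]
['top'] [ 0.44682825  0.29383251 -1.22288716] -467.3985290527344
['side'] [ 0.44537044  0.29416326 -1.22099687] -332.92877197265625
['top', 'side'] [ 0.44608918  0.29395071 -1.22124756] -793.463623046875
```

View pics/top2.png

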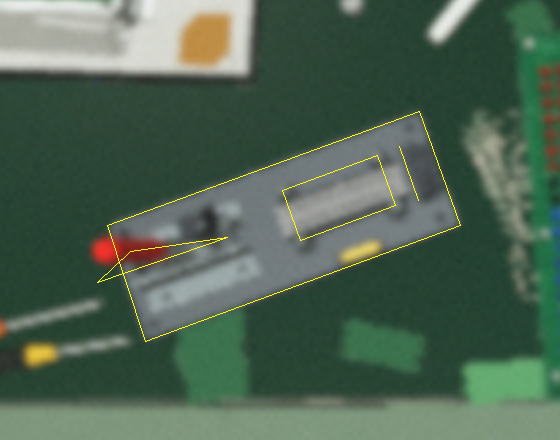

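View pics/side2.png

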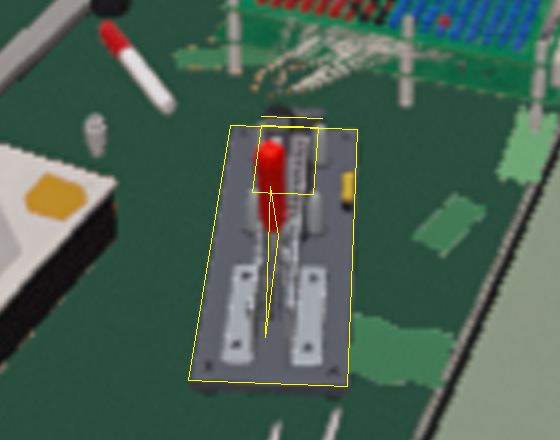

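The fitted nest outline matches in both pictures: corners, posts, and the grip at (128,250) in the top crop all land correctly. Next is the move to above the bar.

```bash
cat >> h.py <<'E'
NEST=np.array([.4461,.2940,-1.2212])
def delta(pos,yaw):
    "yaw: world angle of tool y, tool pointing down"
    s=telemetry.sense(); R=np.array(s["eef_rot"]); d=R.T@(np.array(pos)-s["position"])/.4
    y=np.array([np.cos(yaw),np.sin(yaw),0]); z=np.array([0,0,-1.]); G=np.c_[np.cross(y,z),y,z]
    r=cv2.Rodrigues(R.T@G)[0][:,0]/np.radians(60); print("turn",r.round(4),"shift",d.round(4),"F",np.round(s["wrist_force"],1),"t",round(s["time"],2))
def nest(x,y,z): return tf(NEST,[[x,y,z]])[0]
def where():
    s=telemetry.sense(); p=s["position"]-[*NEST[:2],0]; a=NEST[2]; c,n=np.cos(a),np.sin(a); M=np.array([[c,n,0],[-n,c,0],[0,0,1]])
    print("nest tcp mm",(M@p*1e3).round(1),"F nest",(M@s["wrist_force"]).round(1),"open",round(s["opening"]*1e3,1),"t",round(s["time"],2),"yaw",np.arctan2(s["eef_rot"][1][1],s["eef_rot"][0][1]).round(4))
E
python3 -m inch '[[[0,0,-1,0.781,-0.437,0,60],[0,0,-1,0.781,-0.437,0,60],[0,0,-1,0.781,-0.437,0,60],[0,0,-1,0.781,-0.437,0,60],[0,0,-1,0.781,-0.437,0,60],[0,0,-1,0.781,-0.437,0,60],[0,0,-1,0.781,-0.437,0,60],[0,0,-1,0.781,-0.437,0,60],[0,0,-1,0.781,-0.437,0,60],[0,0,-1,0.781,-0.437,0,60]]]' 30
python3 -c "
from h import *
delta([.421,-.318,.10],.0956)"
```

```text
time: 2.3
position: [0.4207, -0.3183, 0.2563]
eef_rot: [[0.232, 0.973, -0.0], [0.973, -0.232, -0.0], [-0.001, -0.0, -1.0]]
wrist_force: [0.6, 0.2, 0.2]
opening: 0.0598
finger_force: 0.0
turn [-0.0004  0.0005 -0.3147] shift [0.0011 0.0006 0.3907] F [0.6 0.2 0.2] t 2.3
```

```bash
python3 -m inch '[[[0,0,-0.1,0,0,0.1,60],[0,0,-0.2,0,0,0.2,60],[0,0,-0.315,0,0,0.29,60],[0,0,-0.315,0,0,0.36,60],[0,0,-0.315,0.001,0,0.42,60],[0,0,-0.315,0.001,0,0.46,60],[0,0,-0.315,0.001,0,0.5,60],[0,0,-0.315,0.001,0,0.52,60]]]'
python3 -c "
from h import *
delta([.421,-.318,.029],.0956)
cv2.imwrite('pics/g1t.png',viewer.camera('top')); cv2.imwrite('pics/g1s.png',viewer.camera('side'))"
```

```text
time: 3.1
position: [0.4193, -0.3184, 0.0469]
eef_rot: [[-0.093, 0.996, -0.002], [0.996, 0.093, 0.001], [0.001, -0.002, -1.0]]
wrist_force: [-1.1, -0.0, -0.5]
opening: 0.0603
finger_force: 0.0
turn [-0.0017 -0.001  -0.0021] shift [0.0005 0.0044 0.0448] F [-1.1 -0.  -0.5] t 3.1
```

```bash
python3 -m inch '[[[0,0,0,0,0.004,0.02,60],[0,0,0,0,0.004,0.035,60],[0,0,0,0,0.004,0.044,60],[0,0,0,0,0.004,0.044,40],[0,0,0,0,0.004,0.044,30],[0,0,0,0,0.004,0.044,20],[0,0,0,0,0.004,0.044,20],[0,0,0,0,0.004,0.044,20],[0,0,0,0,0.004,0.044,20],[0,0,0,0,0.004,0.044,20]]]' 30
python3 -c "
from h import *
delta([.421,-.318,.23],.0956)"
```

```text
time: 4.2
position: [0.4231, -0.3173, 0.031]
eef_rot: [[-0.097, 0.995, 0.001], [0.995, 0.097, -0.0], [-0.0, 0.001, -1.0]]
wrist_force: [-0.4, 0.7, 3.7]
opening: 0.0251
finger_force: 30.2
turn [0.0005 0.0002 0.0015] shift [-0.0013 -0.0052 -0.4975] F [-0.4  0.7  3.7] t 4.2
```

```bash
python3 -m inch '[[[0,0,0,0,0,-0.02,20],[0,0,0,0,0,-0.06,20],[0,0,0,0,0,-0.12,20],[0,0,0,0,0,-0.2,20],[0,0,0,0,0,-0.3,20],[0,0,0,0,0,-0.4,20],[0,0,0,0,0,-0.46,20],[0,0,0,0,0,-0.5,20],[0,0,0,0,0,-0.5,20]]]'
python3 -c "
from h import *
delta([*nest(.080,0,0)[:2],.23],.3496)
cv2.imwrite('pics/g2t.png',viewer.camera('top'))"
```

```text
time: 5.1
position: [0.4239, -0.318, 0.2334]
eef_rot: [[-0.097, 0.995, 0.003], [0.995, 0.097, -0.003], [-0.003, 0.003, -1.0]]
wrist_force: [0.2, -0.2, -2.0]
opening: 0.0253
finger_force: 29.7
turn [ 0.0026  0.0032 -0.2412] shift [1.3239 0.2534 0.0054] F [ 0.2 -0.2 -2. ] t 5.1
```

```bash
python3 -m inch '[[[0,0,0,0.04,0.008,0,20],[0,0,-0.02,0.12,0.022,0,20],[0,0,-0.04,0.22,0.042,0,20],[0,0,-0.06,0.33,0.063,0,20],[0,0,-0.08,0.44,0.084,0,20],[0,0,-0.1,0.55,0.105,0,20],[0,0,-0.12,0.66,0.126,0,20],[0,0,-0.14,0.77,0.147,0,20],[0,0,-0.16,0.88,0.168,0,20],[0,0,-0.18,0.98,0.187,0,20]]]'
python3 -c "
from h import *
delta([*nest(.080,0,0)[:2],.15],.3496)"
```

```text
time: 6.15
position: [0.4575, 0.0827, 0.2292]
eef_rot: [[-0.283, 0.959, -0.003], [0.959, 0.283, -0.0], [0.001, -0.003, -1.0]]
wrist_force: [0.6, -0.3, -0.7]
opening: 0.0256
finger_force: 29.7
turn [-0.0025 -0.0008 -0.0594] shift [0.315  0.1354 0.1978] F [ 0.6 -0.3 -0.7] t 6.15
```

```bash
python3 -m inch '[[[0,0,-0.01,0.08,0.035,0,20],[0,0,-0.03,0.16,0.07,0,20],[0,0,-0.045,0.23,0.1,0.02,20],[0,0,-0.059,0.28,0.12,0.05,20],[0,0,-0.059,0.315,0.135,0.1,20],[0,0,-0.059,0.315,0.135,0.15,20],[0,0,-0.059,0.315,0.135,0.185,20],[0,0,-0.059,0.315,0.135,0.2,20],[0,0,-0.059,0.315,0.135,0.2,20],[0,0,-0.059,0.315,0.135,0.2,20]]]'
cat > m.py <<'E'
from h import *
import sys
tag=sys.argv[1]; ztop=float(sys.argv[2]); where()
# bar (held) pose by white mask, box of 18 mm under ztop
s=telemetry.sense(); p0=[*s["position"][:2],np.arctan2(s["eef_rot"][1][1],s["eef_rot"][0][1])]
for c in("top","side"):
    im=viewer.camera(c); cv2.imwrite(f"pics/{tag}{c}.png",im)
    for l in ("bar_center",):
        r=viewer.cut_out(c,l)
        if r: print(c,r[0]["score"],r[0]["location"],r[0]["mask"].sum(),"pred",proj(c,[[*p0[:2],ztop]])[0].round(1))
E
python3 m.py g3 .13
python3 - <<'E'
import cv2,numpy as np
from h import *
o=[]
for c in("top","side"):
    im=cv2.imread(f"pics/g3{c}.png"); u,v=proj(c,[nest(.06,0,.08)])[0].astype(int)
    o.append(cv2.resize(im[v-50:v+50,u-50:u+50],(400,400),interpolation=cv2.INTER_CUBIC)); print(c,u-50,v-50)
cv2.imwrite("pics/g3.png",np.hstack(o))
E
```

```text
time: 7.15
position: [0.4754, 0.2163, 0.1508]
eef_rot: [[-0.34, 0.94, -0.0], [0.94, 0.34, -0.0], [0.0, -0.0, -1.0]]
wrist_force: [-0.1, 1.3, -1.1]
opening: 0.0251
finger_force: 29.7
nest tcp mm [ 83.    0.9 150.8] F nest [-1.2  0.3 -1.1] open 25.1 t 7.15 yaw 0.3474
top 0.21 [229.3, 206.3] 315 pred [202.9 205.3]
side 0.69 [247.0, 214.8] 212 pred [249.1 211.2]
top 147 160
side 199 181
```

View pics/g3.png

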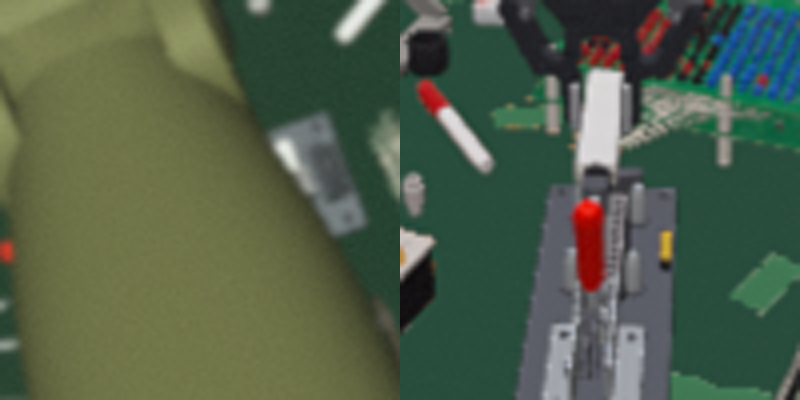

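The side view shows the bar held above the posts at about crop (600,120). The arm hides it from the top camera. I'll measure the bar in the side camera, relative to the nest as fitted in that same camera.

```bash
cat > fb.py <<'E'
from h import *
def fitbar(f,uv,zc,yaw,show=True):
    im=cv2.imread(f).astype(float); g=im.min(2); u,v=uv
    w=g[v-14:v+15,u-8:u+9]; hi=np.percentile(w,80); a=np.clip((g-hi*.62)/(hi*.25),0,1)
    sat=im.max(2)-im.min(2); b=((a>.5)&(sat<60)).astype(np.uint8); n,L=cv2.connectedComponents(b,connectivity=4)
    lab=np.bincount(L[v-2:v+3,u-2:u+3].ravel()).argmax(); k=(L==lab)
    ys,xs=np.where(k); print("mask",k.sum(),xs.min(),xs.max(),ys.min(),ys.max())
    for r in range(ys.min(),ys.max()+1,3): print(r,xs[ys==r].min(),xs[ys==r].max(),end="; ")
    return k,a*cv2.dilate(k.astype(np.uint8),np.ones((3,3)))
E
python3 - <<'E'
from fb import *
k,m=fitbar("pics/g3side.png",(248,211),.13,.35)
s=telemetry.sense(); zb=s["position"][2]-.031; p0=[*s["position"][:2],.3474]
B=box(-.013,.013,-.056,.056,zb,zb+.018)
x,f=fitmask({"side":m},B,p0); print(x,f)
print("tcp-based hull"); q=proj("side",tf(p0,B)); print(q.min(0),q.max(0)); 
S=np.array([.44537,.29416,-1.2210]); d=x[:2]-S[:2]; c,n=np.cos(S[2]),np.sin(S[2]); print("bar in nest(side) mm",1e3*(c*d[0]+n*d[1]),1e3*(-n*d[0]+c*d[1]), x[2]-(S[2]+np.pi/2))
E
```

```text
mask 212 243 253 198 222
198 248 248; 201 246 253; 204 246 253; 207 245 253; 210 245 253; 213 244 253; 216 244 253; 219 243 252; 222 244 252; [0.47569274 0.21892842 0.39364025] 87.17026937877955
tcp-based hull
[242.11168773 197.19216055] [254.92424266 226.70508363]
bar in nest(side) mm 81.06754456381515 2.704125755201372 0.0438439187433694
```

Run:
```python
from h import *
im=cv2.imread("pics/g3side.png").astype(float); g=im.min(2)
for r in (203,207,211,215,218,221): print(r,g[r,238:260].astype(int))
zb=.1508-.031; p0=[.4754,.2163,.3474]
# nest axis lines: edges of the top face at nest x 
for lab,z in(("top",zb+.018),("bot",zb)):
  for yy in(-.013,.013):
    print(lab,yy,proj("side",tf(p0,[[yy,t,z] for t in(-.056,0.056)])).round(1).tolist())
```

```text
203 [101  43  37  87 133 116  59 156 216 216 214 214 213 214 214 197 125 135
 105  43  37  75]
207 [105  58  36  78 121 106 109 184 214 214 213 213 213 214 214 197 115 116
 101  45  33  53]
211 [117  65  38  71 110 110 153 214 215 214 214 214 214 214 215 196 104 112
  92  38  38  66]
215 [ 45  39  37  47  82 145 198 214 214 213 213 213 214 214 208 175 121 146
 157 145 129 137]
218 [ 41  38  40  64  91 162 213 214 213 213 213 212 212 212 201 143  78  63
  71  46  43  40]
221 [ 41  41  40  46  99 168 204 205 197 172 176 195 209 208 190 113  47  39
  39  40  40  41]
top -0.013 [[255.2, 197.7], [252.8, 221.1]]
top 0.013 [[245.8, 197.4], [242.4, 220.8]]
bot -0.013 [[255.2, 203.2], [252.8, 227.0]]
bot 0.013 [[245.9, 202.9], [242.5, 226.6]]
```

The bar edges at row 218 (columns 242.5 and 253.2) match the TCP pose to within about 0.5 mm. I'll correct by -1 mm across the nest, back up 2 mm, and lower it.

```bash
python3 -m inch '[[[0,0,-0.002,0.005,-0.0025,0.02,20],[0,0,-0.002,0.005,-0.0025,0.05,20],[0,0,-0.002,0.005,-0.0025,0.09,20],[0,0,-0.002,0.005,-0.0025,0.13,20],[0,0,-0.002,0.005,-0.0025,0.16,20],[0,0,-0.002,0.005,-0.0025,0.18,20],[0,0,-0.002,0.005,-0.0025,0.19,20],[0,0,-0.002,0.005,-0.0025,0.195,20],[0,0,-0.002,0.005,-0.0025,0.195,20]]]'
python3 m.py g4 .07
```

```text
time: 8.25
position: [0.4742, 0.2179, 0.0728]
eef_rot: [[-0.342, 0.94, 0.0], [0.94, 0.342, 0.0], [0.0, 0.0, -1.0]]
wrist_force: [-0.4, 0.4, -1.5]
opening: 0.025
finger_force: 29.7
nest tcp mm [81.1  0.3 72.8] F nest [-0.5 -0.3 -1.5] open 25.0 t 8.25 yaw 0.3495
side 0.46 [250.9, 239.2] 115 pred [249.4 229.8]
```

```bash
python3 -m inch '[[[0,0,0,0,0,0.005,20],[0,0,0,0,0,0.01,20],[0,0,0,0,0,0.015,20],[0,0,0,0,0,0.02,20],[0,0,0,0,0,0.023,20],[0,0,0,0,0,0.023,20]]]'
python3 m.py g5 .05
python3 - <<'E'
import cv2,numpy as np
from h import *
im=cv2.imread("pics/g5side.png"); u,v=proj("side",[nest(.06,0,.05)])[0].astype(int)
cv2.imwrite("pics/g5.png",cv2.resize(im[v-40:v+40,u-45:u+45],None,fx=6,fy=6,interpolation=cv2.INTER_CUBIC)); print(u-45,v-40)
E
```

```text
time: 9.05
position: [0.4738, 0.2177, 0.0632]
eef_rot: [[-0.342, 0.94, -0.0], [0.94, 0.342, -0.0], [-0.0, -0.001, -1.0]]
wrist_force: [0.9, -0.3, -1.1]
opening: 0.0252
finger_force: 29.7
nest tcp mm [81.2 -0.1 63.2] F nest [ 0.6  0.8 -1.1] open 25.2 t 9.05 yaw 0.3495
side 0.62 [251.1, 237.5] 64 pred [249.6 235.7]
204 200
```

View pics/g5.png

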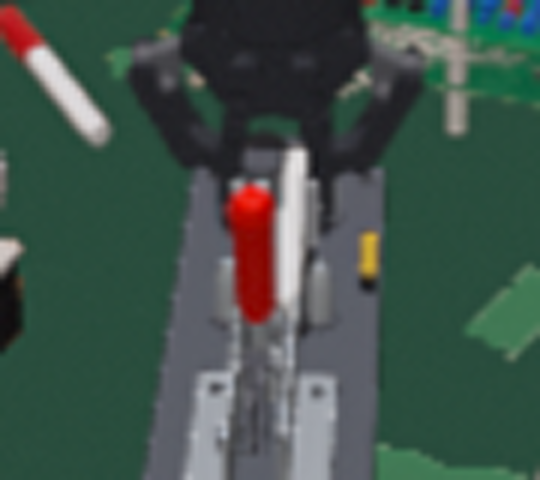

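The bar is between the posts (white strip at crop x≈290, with posts at 225 and 318) and there is no side force. I'll ease it down onto the plate.

```bash
python3 -m inch '[[[0,0,0,0,0,0.002,20],[0,0,0,0,0,0.004,20],[0,0,0,0,0,0.005,20],[0,0,0,0,0,0.005,20],[0,0,0,0,0,0.005,20]]]'; python3 -c "
from h import *
where()"
```

```text
time: 9.75
position: [0.474, 0.2178, 0.0615]
eef_rot: [[-0.342, 0.94, -0.0], [0.94, 0.342, -0.0], [-0.0, -0.0, -1.0]]
wrist_force: [-0.3, -0.4, -1.2]
opening: 0.0253
finger_force: 29.7
nest tcp mm [81.1  0.2 61.5] F nest [ 0.3 -0.4 -1.2] open 25.3 t 9.75 yaw 0.3494
```

```bash
python3 -m inch '[[[0,0,0,0,0,0.002,20],[0,0,0,0,0,0.003,20],[0,0,0,0,0,0.003,20],[0,0,0,0,0,0.003,20]]]'; python3 -c "
from h import *
where()"
```

```text
time: 10.15
position: [0.4742, 0.2179, 0.0605]
eef_rot: [[-0.342, 0.94, 0.0], [0.94, 0.342, 0.0], [-0.0, 0.0, -1.0]]
wrist_force: [-0.4, -1.3, 2.1]
opening: 0.0252
finger_force: 30.1
nest tcp mm [81.1  0.3 60.5] F nest [ 1.  -0.8  2.1] open 25.2 t 10.15 yaw 0.3494
```

```bash
python3 -m inch '[[[0,0,0,-0.0015,0,0,20],[0,0,0,-0.003,0,0,20],[0,0,0,-0.0045,0,0,20],[0,0,0,-0.006,0,0,20],[0,0,0,-0.0075,0,0,20],[0,0,0,-0.009,0,0,20],[0,0,0,-0.01,0,0,20],[0,0,0,-0.01,0,0,20]]]' 20; python3 -c "
from h import *
where()"
```

```text
time: 10.95
position: [0.4756, 0.2141, 0.0604]
eef_rot: [[-0.342, 0.94, 0.0], [0.94, 0.342, 0.0], [0.0, 0.0, -1.0]]
wrist_force: [0.3, 2.2, 3.4]
opening: 0.0251
finger_force: 30.2
nest tcp mm [85.2  0.3 60.4] F nest [-2.   1.   3.4] open 25.1 t 10.95 yaw 0.3494
```

```bash
python3 -m inch '[[[0,0,0,-0.001,0,0,20],[0,0,0,-0.002,0,0,20],[0,0,0,-0.003,0,0,20],[0,0,0,-0.003,0,0,20]]]' 20; python3 -c "
from h import *
where()"; python3 -m inch '[[[0,0,0,-0.001,0,0,20],[0,0,0,-0.002,0,0,20],[0,0,0,-0.002,0,0,20]]]' 20; python3 -c "
from h import *
where()"
```

```text
time: 11.35
position: [0.4759, 0.2129, 0.0603]
eef_rot: [[-0.342, 0.94, 0.0], [0.94, 0.342, 0.0], [0.0, 0.0, -1.0]]
wrist_force: [-0.7, 1.5, 3.6]
opening: 0.0251
finger_force: 30.3
nest tcp mm [86.4  0.2 60.3] F nest [-1.6 -0.1  3.6] open 25.1 t 11.35 yaw 0.3494
time: 11.65
position: [0.4761, 0.2122, 0.0603]
eef_rot: [[-0.342, 0.94, 0.0], [0.94, 0.342, 0.0], [0.0, 0.0, -1.0]]
wrist_force: [-0.6, 2.1, 3.7]
opening: 0.0254
finger_force: 30.3
nest tcp mm [87.2  0.2 60.3] F nest [-2.2  0.1  3.7] open 25.4 t 11.65 yaw 0.3494
```

Only sliding friction so far (about 2 N). I'll continue in small steps.

```bash
python3 -m inch '[[[0,0,0,-0.001,0,0,20],[0,0,0,-0.002,0,0,20],[0,0,0,-0.002,0,0,20]]]' 20; python3 -c "
from h import *
where()"; python3 -m inch '[[[0,0,0,-0.001,0,0,20],[0,0,0,-0.002,0,0,20],[0,0,0,-0.002,0,0,20]]]' 20; python3 -c "
from h import *
where()"
```

```text
time: 11.95
position: [0.4764, 0.2114, 0.0603]
eef_rot: [[-0.342, 0.94, 0.0], [0.94, 0.342, -0.0], [-0.0, -0.0, -1.0]]
wrist_force: [-1.0, 2.4, 3.8]
opening: 0.025
finger_force: 30.3
nest tcp mm [88.   0.1 60.3] F nest [-2.6 -0.2  3.8] open 25.0 t 11.95 yaw 0.3494
time: 12.25
position: [0.4767, 0.2106, 0.0603]
eef_rot: [[-0.342, 0.94, -0.0], [0.94, 0.342, -0.0], [-0.0, -0.0, -1.0]]
wrist_force: [-1.4, 2.6, 3.8]
opening: 0.0252
finger_force: 30.3
nest tcp mm [88.8  0.2 60.3] F nest [-2.9 -0.4  3.8] open 25.2 t 12.25 yaw 0.3494
```

```bash
python3 -m inch '[[[0,0,0,-0.001,0,0,20],[0,0,0,-0.002,0,0,20],[0,0,0,-0.002,0,0,20]]]' 20; python3 -c "
from h import *
where()"; python3 -m inch '[[[0,0,0,-0.001,0,0,20],[0,0,0,-0.002,0,0,20],[0,0,0,-0.002,0,0,20]]]' 20; python3 -c "
from h import *
where()"
```

```text
time: 12.55
position: [0.4769, 0.2099, 0.0603]
eef_rot: [[-0.342, 0.94, 0.0], [0.94, 0.342, -0.0], [-0.0, 0.0, -1.0]]
wrist_force: [-1.5, 2.6, 3.6]
opening: 0.0249
finger_force: 30.3
nest tcp mm [89.6  0.2 60.3] F nest [-3.  -0.5  3.6] open 24.9 t 12.55 yaw 0.3494
time: 12.85
position: [0.4772, 0.2091, 0.0603]
eef_rot: [[-0.342, 0.94, 0.0], [0.94, 0.342, -0.0], [-0.0, 0.0, -1.0]]
wrist_force: [-1.3, 2.9, 4.5]
opening: 0.0252
finger_force: 30.3
nest tcp mm [90.4  0.2 60.3] F nest [-3.1 -0.3  4.5] open 25.2 t 12.85 yaw 0.3494
```

```bash
python3 -m inch '[[[0,0,0,-0.001,0,0,20],[0,0,0,-0.002,0,0,20],[0,0,0,-0.002,0,0,20]]]' 20; python3 -c "
from h import *
where()"; python3 -m inch '[[[0,0,0,-0.001,0,0,20],[0,0,0,-0.002,0,0,20],[0,0,0,-0.002,0,0,20]]]' 20; python3 -c "
from h import *
where()"
```

```text
time: 13.15
position: [0.4774, 0.2086, 0.0603]
eef_rot: [[-0.342, 0.94, -0.0], [0.94, 0.342, 0.0], [0.0, -0.0, -1.0]]
wrist_force: [-1.3, 3.2, 4.0]
opening: 0.0251
finger_force: 30.3
nest tcp mm [91.   0.1 60.3] F nest [-3.5 -0.2  4. ] open 25.1 t 13.15 yaw 0.3495
time: 13.45
position: [0.4774, 0.2085, 0.0603]
eef_rot: [[-0.343, 0.939, -0.001], [0.939, 0.343, 0.002], [0.002, -0.0, -1.0]]
wrist_force: [-1.9, 6.3, 4.1]
opening: 0.0252
finger_force: 30.3
nest tcp mm [91.1  0.1 60.3] F nest [-6.6  0.4  4.1] open 25.2 t 13.45 yaw 0.3499
```

The bar touches the stop (-6.6 N, and motion has stopped). Releasing and rising.

```bash
python3 -m inch '[[[0,0,0,0.001,0,0,25],[0,0,0,0.001,0,0,32],[0,0,0,0.001,0,0,45],[0,0,0,0.001,0,0,50],[0,0,0,0.001,0,-0.01,50],[0,0,0,0.001,0,-0.05,50],[0,0,0,0.001,0,-0.12,50],[0,0,0,0.001,0,-0.2,50],[0,0,0,0.001,0,-0.3,20],[0,0,0,0.001,0,-0.35,0]]]' 20; python3 -c "
from h import *
where()"
```

```text
time: 14.45
position: [0.4788, 0.2083, 0.2039]
eef_rot: [[-0.342, 0.94, 0.004], [0.94, 0.342, 0.001], [-0.0, 0.004, -1.0]]
wrist_force: [0.1, -0.6, -0.5]
opening: 0.0221
finger_force: 0.0
nest tcp mm [ 91.7   1.4 203.9] F nest [ 0.6 -0.1 -0.5] open 22.1 t 14.45 yaw 0.3492
```

```bash
python3 -c "
from h import *
delta(nest(-.035,0,.24),.3496)"; python3 -m inch '[[[0,0,0,0.02,0,-0.04,0],[0,0,0,0.07,0,-0.08,0],[0,0,0,0.13,-0.001,-0.09,0],[0,0,0,0.19,-0.002,-0.09,0],[0,0,0,0.25,-0.003,-0.09,0],[0,0,0,0.29,-0.003,-0.09,0],[0,0,0,0.31,-0.003,-0.09,0],[0,0,0,0.316,-0.003,-0.09,0],[0,0,0,0.316,-0.003,-0.09,0]]]'; python3 m.py g6 .048;  python3 - <<'E'
import cv2,numpy as np
from h import *
o=[]
for c in("top","side"):
    im=cv2.imread(f"pics/g6{c}.png"); u,v=proj(c,[nest(.04,0,.08)])[0].astype(int)
    o.append(cv2.resize(im[v-50:v+50,u-50:u+50],(400,400),interpolation=cv2.INTER_CUBIC))
cv2.imwrite("pics/g6.png",np.hstack(o))
E
```

```text
turn [ 0.0037  0.0002 -0.0003] shift [ 0.3168 -0.0033 -0.0904] F [ 0.1 -0.6 -0.5] t 14.45
time: 15.35
position: [0.4333, 0.3261, 0.2362]
eef_rot: [[-0.342, 0.94, -0.0], [0.94, 0.342, -0.001], [-0.0, -0.0, -1.0]]
wrist_force: [-0.4, 0.1, -0.4]
opening: -0.0002
finger_force: 0.0
nest tcp mm [-34.5  -1.1 236.2] F nest [-0.2 -0.4 -0.4] open -0.2 t 15.35 yaw 0.3494
top 0.61 [206.0, 208.8] 336 pred [169.7 223.3]
side 0.62 [254.3, 240.6] 104 pred [247.  264.9]
```

View pics/g6.png

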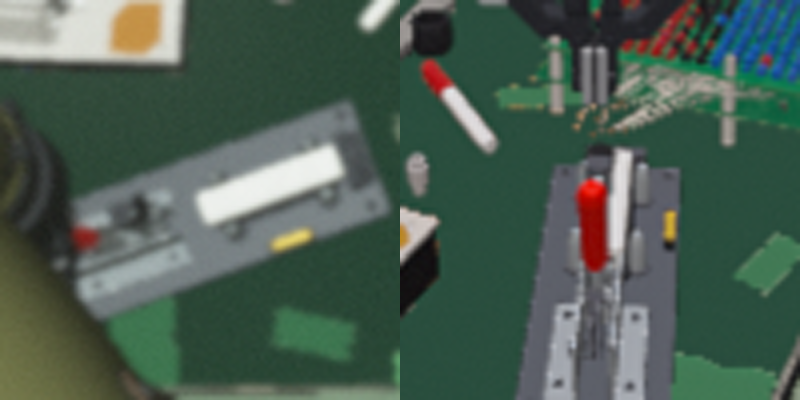

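The bar lies between the posts with its right end, at crop (340,160), against the stop. Next I'll check that numerically and compute the handle path.

Run:
```python
from h import *
im=cv2.imread("pics/g6top.png").astype(float); g=im.min(2); a=np.clip((g-110)/(230-110),0,1)
u,v=proj("top",[nest(.088,0,.048)])[0].astype(int); b=(a>.5).astype(np.uint8); n,L=cv2.connectedComponents(b); k=cv2.dilate((L==L[v,u]).astype(np.uint8),np.ones((3,3)))
p=nest(.088,0,0); x,f=fitmask({"top":a*k},box(-.013,.013,-.056,.056,.03,.048),[p[0],p[1],.35])
T=np.array([.44683,.29383,-1.22289]); d=x[:2]-T[:2]; c,n=np.cos(T[2]),np.sin(T[2]); print("bar in nest(top)",1e3*(c*d[0]+n*d[1]),1e3*(-n*d[0]+c*d[1]),x[2]-T[2]-np.pi/2,f)
M=np.array([[-55,137,18],[-71,138,28],[-86,135,40],[-95,127,52],[-100,116,63],[-101,104,74],[-101,95,79],[-100,86,85],[-100,81,88],[-100,62,100]],float)
S=np.linspace(26,18,10)
for (x,z,t),s in zip(M,S):
    t=np.radians(t); cx=x-s*np.sin(t)+9*np.cos(t); cz=z+s*np.cos(t)+9*np.sin(t); tx,tz=(cx+11,cz+25)
    print(round(np.degrees(t)),"tcp x,z",round(tx,1),round(tz,1),"units rel now (tool x, z)",round(-(tx+34.5)/400,4),round((236.2-tz)/400,4))
```

```text
bar in nest(top) 87.56105650949146 1.8210377584633661 -0.007938262665952767 46.134803921568626
18 tcp x,z -43.5 189.5 units rel now (tool x, z) 0.0224 0.1167
28 tcp x,z -63.8 189.4 units rel now (tool x, z) 0.0734 0.117
40 tcp x,z -83.7 184.3 units rel now (tool x, z) 0.1229 0.1296
52 tcp x,z -96.8 173.5 units rel now (tool x, z) 0.1559 0.1569
63 tcp x,z -104.9 159.2 units rel now (tool x, z) 0.176 0.1925
74 tcp x,z -108.2 143.6 units rel now (tool x, z) 0.1843 0.2315
79 tcp x,z -108.6 132.8 units rel now (tool x, z) 0.1852 0.2586
85 tcp x,z -107.9 121.7 units rel now (tool x, z) 0.1835 0.2863
88 tcp x,z -107.6 115.7 units rel now (tool x, z) 0.1827 0.3014
100 tcp x,z -108.3 92.7 units rel now (tool x, z) 0.1845 0.3587
```

```bash
python3 -m inch '[[[0,0,0,0,0.003,0.03,0],[0,0,0,0,0.003,0.06,0],[0,0,0,0,0.003,0.09,0],[0,0,0,0,0.003,0.11,0],[0,0,0,0,0.003,0.115,0],[0,0,0,0.006,0.003,0.115,0],[0,0,0,0.012,0.003,0.115,0],[0,0,0,0.018,0.003,0.115,0],[0,0,0,0.024,0.003,0.115,0]]]' ; python3 -c "
from h import *
where()"
```

```text
time: 16.45
position: [0.4312, 0.3363, 0.1908]
eef_rot: [[-0.343, 0.939, 0.001], [0.939, 0.343, 0.001], [0.0, 0.001, -1.0]]
wrist_force: [-0.1, 0.1, -0.1]
opening: 0.0
finger_force: 0.2
nest tcp mm [-44.9   0.5 190.8] F nest [-0.2 -0.  -0.1] open 0.0 t 16.45 yaw 0.3496
```

```bash
python3 -m inch '[[[0,0,0,0.006,0,0,0],[0,0,0,0.012,0,0,0],[0,0,0,0.018,0,0.001,0],[0,0,0,0.024,0,0.002,0],[0,0,0,0.031,0,0.003,0],[0,0,0,0.038,0,0.003,0],[0,0,0,0.045,0,0.004,0],[0,0,0,0.052,0,0.005,0],[0,0,0,0.059,0,0.006,0],[0,0,0,0.066,0,0.008,0]]]' ; python3 -c "
from h import *
where()"
```

```text
time: 17.45
position: [0.4225, 0.3615, 0.1881]
eef_rot: [[-0.342, 0.94, 0.001], [0.94, 0.342, 0.002], [0.001, 0.002, -1.0]]
wrist_force: [0.2, -1.1, 4.2]
opening: 0.0002
finger_force: 1.9
nest tcp mm [-71.5   0.9 188.1] F nest [ 1.1 -0.2  4.2] open 0.2 t 17.45 yaw 0.3496
```

```bash
python3 -m inch '[[[0,0,0,0.007,0,0.002,0],[0,0,0,0.014,0,0.004,0],[0,0,0,0.021,0,0.006,0],[0,0,0,0.028,0,0.009,0],[0,0,0,0.034,0,0.013,0],[0,0,0,0.04,0,0.018,0],[0,0,0,0.046,0,0.023,0],[0,0,0,0.052,0,0.028,0],[0,0,0,0.058,0,0.033,0],[0,0,0,0.063,0,0.037,0]]]' ; python3 -c "
from h import *
where()"
```

```text
time: 18.45
position: [0.4131, 0.3844, 0.172]
eef_rot: [[-0.342, 0.94, -0.0], [0.94, 0.342, -0.0], [-0.0, -0.0, -1.0]]
wrist_force: [-0.0, -0.6, 1.9]
opening: -0.0
finger_force: 0.7
nest tcp mm [-96.2   0.  172. ] F nest [ 0.6 -0.2  1.9] open -0.0 t 18.45 yaw 0.3495
```

```bash
python3 -m inch '[[[0,0,0,0.005,0,0.007,0],[0,0,0,0.01,0,0.014,0],[0,0,0,0.015,0,0.021,0],[0,0,0,0.019,0,0.027,0],[0,0,0,0.022,0,0.034,0],[0,0,0,0.024,0,0.042,0],[0,0,0,0.026,0,0.05,0],[0,0,0,0.028,0,0.058,0],[0,0,0,0.03,0,0.066,0],[0,0,0,0.03,0,0.071,0]]]' ; python3 -c "
from h import *
where()"
```

```text
time: 19.45
position: [0.4091, 0.3956, 0.1435]
eef_rot: [[-0.342, 0.94, -0.0], [0.94, 0.342, -0.0], [0.0, -0.0, -1.0]]
wrist_force: [0.5, -0.4, -0.2]
opening: 0.0
finger_force: 0.0
nest tcp mm [-108.1    0.   143.5] F nest [ 0.5  0.3 -0.2] open 0.0 t 19.45 yaw 0.3495
```

```bash
python3 -m inch '[[[0,0,0,0,0,0.004,0],[0,0,0,0,0,0.008,0],[0,0,0,0,0,0.012,0],[0,0,0,0,0,0.016,0],[0,0,0,0,0,0.02,0],[0,0,0,0,0,0.024,0],[0,0,0,0,0,0.028,0],[0,0,0,0,0,0.031,0]]]' ; python3 -c "
from h import *
where()";python3 -m inch '[[[0,0,0,0,0,0.003,0],[0,0,0,0,0,0.006,0],[0,0,0,0,0,0.009,0],[0,0,0,0,0,0.012,0],[0,0,0,0,0,0.015,0],[0,0,0,0,0,0.018,0]]]' ; python3 -c "
from h import *
where()"
```

```text
time: 20.25
position: [0.4093, 0.3958, 0.1316]
eef_rot: [[-0.342, 0.94, 0.0], [0.94, 0.342, 0.001], [0.001, 0.0, -1.0]]
wrist_force: [-0.1, 0.3, 3.1]
opening: -0.0
finger_force: 1.1
nest tcp mm [-108.3    0.3  131.6] F nest [-0.3 -0.   3.1] open -0.0 t 20.25 yaw 0.3495
time: 20.85
position: [0.4092, 0.3964, 0.1249]
eef_rot: [[-0.343, 0.939, -0.0], [0.939, 0.343, 0.002], [0.002, 0.001, -1.0]]
wrist_force: [-1.4, 1.7, 7.6]
opening: -0.0001
finger_force: 3.2
nest tcp mm [-108.8    0.4  124.9] F nest [-2.1 -0.7  7.6] open -0.1 t 20.85 yaw 0.3498
```

```bash
python3 -m inch '[[[0,0,0,0,0,0.002,0],[0,0,0,0,0,0.004,0],[0,0,0,0,0,0.006,0],[0,0,0,0,0,0.008,0],[0,0,0,0,0,0.01,0]]]' ; python3 -c "
from h import *
where()"; python3 -m inch '[[[0,0,0,0,0,0.002,0],[0,0,0,0,0,0.004,0],[0,0,0,0,0,0.006,0],[0,0,0,0,0,0.008,0],[0,0,0,0,0,0.01,0]]]' ; python3 -c "
from h import *
where()"
```

```text
time: 21.35
position: [0.4092, 0.3966, 0.1211]
eef_rot: [[-0.343, 0.939, -0.0], [0.939, 0.343, 0.002], [0.002, 0.001, -1.0]]
wrist_force: [-2.6, 1.8, 7.4]
opening: -0.0001
finger_force: 3.3
nest tcp mm [-109.1    0.5  121.1] F nest [-2.6 -1.8  7.4] open -0.1 t 21.35 yaw 0.3499
time: 21.85
position: [0.4093, 0.3967, 0.117]
eef_rot: [[-0.343, 0.939, 0.0], [0.939, 0.343, 0.002], [0.002, 0.001, -1.0]]
wrist_force: [-2.0, 1.4, 5.7]
opening: -0.0001
finger_force: 2.9
nest tcp mm [-109.1    0.6  117. ] F nest [-2.  -1.4  5.7] open -0.1 t 21.85 yaw 0.3498
```

```bash
python3 -m inch '[[[0,0,0,0,0,0.003,0],[0,0,0,0,0,0.006,0],[0,0,0,0,0,0.009,0],[0,0,0,0,0,0.012,0],[0,0,0,0,0,0.015,0],[0,0,0,0,0,0.018,0],[0,0,0,0,0,0.021,0],[0,0,0,0,0,0.024,0]]]' ; python3 -c "
from h import *
where()"; python3 -m inch '[[[0,0,0,0,0,0.003,0],[0,0,0,0,0,0.006,0],[0,0,0,0,0,0.009,0],[0,0,0,0,0,0.011,0]]]' ; python3 -c "
from h import *
where()"
```

```text
time: 22.65
position: [0.4089, 0.3947, 0.1059]
eef_rot: [[-0.342, 0.94, -0.001], [0.94, 0.342, -0.002], [-0.001, -0.001, -1.0]]
wrist_force: [-0.3, 0.1, -0.6]
opening: 0.0001
finger_force: 0.0
nest tcp mm [-107.4   -0.5  105.9] F nest [-0.1 -0.2 -0.6] open 0.1 t 22.65 yaw 0.3492
time: 23.05
position: [0.4092, 0.3955, 0.1021]
eef_rot: [[-0.342, 0.94, -0.0], [0.94, 0.342, -0.0], [-0.0, -0.0, -1.0]]
wrist_force: [0.4, 0.2, 0.1]
opening: -0.0
finger_force: 0.0
nest tcp mm [-1.080e+02  1.000e-01  1.021e+02] F nest [-0.   0.4  0.1] open -0.0 t 23.05 yaw 0.3494
```

Force has dropped to zero, so the handle has snapped past centre. I'll rise clear and check with the cameras.

```bash
python3 -m inch '[[[0,0,0,0,0,-0.03,0],[0,0,0,0,0,-0.1,0],[0,0,0,0,0,-0.2,0],[0,0,0,0,0,-0.3,0],[0,0,0,0,0,-0.4,0],[0,0,0,0,0,-0.42,0],[0,0,0,0,0,-0.42,0]]]' ; python3 m.py g7 .0455
python3 - <<'E'
import cv2,numpy as np
from h import *
o=[]
for c in("top","side"):
    im=cv2.imread(f"pics/g7{c}.png")
    print(c,"grip_shut px",proj(c,[nest(-.1,0,.062)])[0],[ (r["location"],r["score"]) for r in viewer.boxes_of(c,"handle_grip")[:2]])
    u,v=proj(c,[nest(.01,0,.06)])[0].astype(int)
    o.append(cv2.resize(im[v-50:v+50,u-50:u+50],(400,400),interpolation=cv2.INTER_CUBIC))
    r=im[...,2].astype(int)-im[...,:2].max(2); ys,xs=np.where(r[v-50:v+50,u-50:u+50]>60); print("red centroid",xs.mean()+u-50,ys.mean()+v-50,len(xs))
cv2.imwrite("pics/g7.png",np.hstack(o))
E
```

```text
time: 23.75
position: [0.4102, 0.3965, 0.2731]
eef_rot: [[-0.342, 0.94, 0.003], [0.94, 0.342, 0.003], [0.002, 0.004, -1.0]]
wrist_force: [0.1, 0.1, -0.0]
opening: -0.0004
finger_force: 0.0
nest tcp mm [-108.6    1.3  273.1] F nest [-0.   0.1 -0. ] open -0.4 t 23.75 yaw 0.3495
top 0.69 [212.8, 205.9] 195 pred [146.3 231.2]
side 0.56 [253.5, 330.3] 176 pred [243.7 287.6]
top grip_shut px [147.6516426  230.13180072] [([157.3, 227.7], 0.65)]
red centroid 147.55900621118013 229.8198757763975 161
side grip_shut px [244.44519107 279.72419032] [([245.1, 275.8], 0.64)]
red centroid 239.9625468164794 266.94756554307116 267
```

View pics/g7.png

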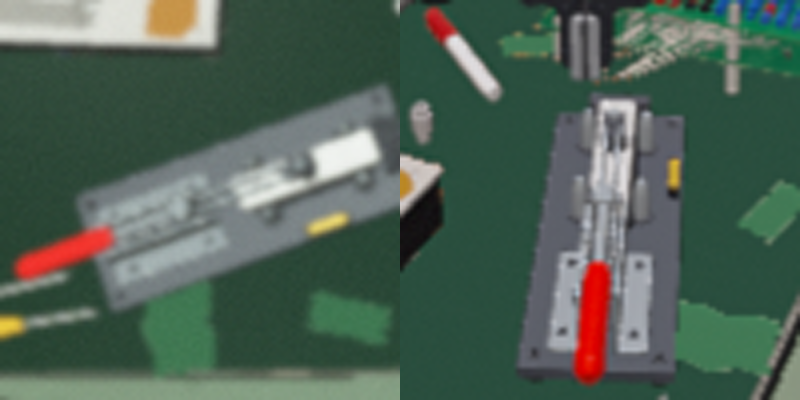

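The clamp is closed: the foot is on the middle of the bar at crop (300,163) and the handle lies flat. I'll check the handle height numerically.

Run:
```python
from h import *
im=cv2.imread("pics/g7side.png"); r=im[...,2].astype(int)-im[...,:2].max(2); n,L,st,ce=cv2.connectedComponentsWithStats((r>50).astype(np.uint8))
i=[j for j in range(1,n) if st[j,4]>80]; print([(st[j].tolist(),ce[j].round(1)) for j in i])
for x,z,t in((-.1,.062,100),(-.1,.081,88),(-.1,.086,85)):
    t=np.radians(t); m=np.zeros((384,512)); e=np.array([-np.sin(t),np.cos(t)])
    P=[nest(x+s*e[0]+q[0],q[1],z+s*e[1]+q[2]) for s in(-.039,.037) for q in((0,.009,0),(0,-.009,0),(0,0,.009),(0,0,-.009),(.009,0,0),(-.009,0,0))]
    q=proj("side",P); print(z,q.min(0).round(1),q.max(0).round(1),q.mean(0).round(1))
```

```text
[([240, 264, 10, 31, 232], array([244.8, 279.5])), ([231, 347, 9, 14, 94], array([235.2, 353.4]))]
0.062 [239.2 263.2] [249.4 296.6] [244.4 279.8]
0.081 [238.9 259.6] [249.4 288.1] [244.3 273.8]
0.086 [238.9 258.7] [249.4 285.8] [244.3 272.2]
```

The centroid (244.8, 279.5) matches the snapped-shut prediction (244.4, 279.8). The next pose, just before centre, would be at row 273.8. The robot is clear, so I'm handing in.

```bash
python3 -c "
from plant import close_job
print(close_job())"
```

```text
the job is handed in; nothing more can be done
None
```

The bar is between the posts with its end against the stop (fitted 0.4 mm from home in the top picture), the clamp is snapped shut with its foot on the middle of the bar, the robot is clear, and the job is handed in; no verdict came back.

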